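# Mount a rough lid on the jam chuck and set the chuck lever to its pointer

### The arm

A 6-joint arm with a two-finger parallel gripper is mounted at the origin on the work surface. World frame = base frame: x ahead of the robot, y to its left, z up, the work surface at z = 0. Lengths are in m, angles in rad, forces in N, time in s.
With the tool pointing down it reaches from about 0.225 to 0.875 m from the base axis. Payload 3.4 kg.
Tool frame: the origin (TCP) lies midway between the tips of the shut fingers; the grasp point (between the pads) lies 19 mm behind it; z points along the fingers, y is the line along which they close (so a half turn about z gives the same grasp; the last joint's range is limited). The gripper opens to 85 mm and grips with 20 to 120 N. Pads are 22 mm wide; open, the fingers measure 114 mm over their backs; the gripper's body (76 mm by 85 mm) begins 54 mm behind the grasp point. The pads swing forward as they close: fully open they stand 13 mm farther back than shut.
Start: joints at [-1.32, 0.276, 1.505, -0, 1.361, -0.121], TCP at [0.209, -0.536, 0.231] pointing down, gripper open.
Joint ranges: [-2.89, 2.89], [-0.75, 2.08], [0.22, 2.7], [-1.18, 4.32], [0.11, 2.71], [-2.7, 2.7]. Speed limits (rad/s): [2.57, 2.57, 3.14, 3.14, 3.14, 3.14].

### API

Orientations are given as a unit quaternion [x, y, z, w].
In Python, from bench import * gives the robot as it stands.
- The arm moves only by the tool play_rows, never from a script. Its argument "moves" is a list of rows, each a list of 3 entries, a list of its own where there are three numbers: the shift along the tool's x, y, z each as a share of 0.02 m, from -1 to 1, then the turn about the tool's z as a share of 0.1 rad, from -1 to 1, then the opening, from -1 (shut) to 1 (fully open), so that 0 is half open. A call has exactly 8 rows; each row shifts and turns the commanded pose from where the row before left it, along the tool's axes as they then stand; what a row does not reach is not made up. A row lasts 1/12 s, in which the tool goes at most 41.7 mm and 7.16 degrees, less where a joint would pass 70% of its speed; a pose out of reach is approached as far as the arm can. A call with a number of a shift or a turn outside -1 to 1 is refused whole. A call with a gripper value outside its range is refused whole. The fingers move at their own pace and stop on an object; the grip force is fixed at half the most. Time passes only in rows, so rows that do not move let the fingers close, or fill a call up. It gives the time, the measured TCP pose, the force, the opening and the grip force at its end, in the units of the state.
- state(): the state, without advancing time (a new reading comes with each control period).
- camera(name): name is "scene" or "top" or "wrist"; returns a dict with "pixels" (480x640x3 uint8, red, green, blue), "camera_matrix" (3x3 intrinsics, pixels), "dist_coeffs" ([k1, k2, p1, p2, k3] as OpenCV has them; the pictures are not rectified), "extrinsics" (4x4, takes a point from world to camera coordinates). Camera axes: x right, y up, looking along -z (the intrinsics and any distortion apply to the point x, -y, -z); pixel columns grow to the right and rows downward; lengths in m; the calibration is good to about 2 mm. A picture is of the moment at which its call begins. There is no depth.
- hand_in(): hands the job in; it is judged then, once.
The state is a dict: "time": time; "joint_pos": joint angles; "qd": joint speeds; "joint_torque": joint torques, N m; "tool_pos": TCP position; "orientation": TCP orientation; "ft_force": force on the tool from outside, world axes, zero at the start; "torque": the same for the moment, N m; "grip_width": opening from 0.0 (shut) to 1.0 (fully open); "grip_force": force on a finger pad.
Only numpy, scipy, OpenCV 4.12 (cv2) and the standard library are available. Lean on these libraries where they do the work, as an engineer would, in place of code of your own. Each camera call takes 0.05 s, during which the arm holds its last target. There are 200 camera calls.

### The job

Take the rough zelkova lid from its sloping cradle and lower it gently, hollow side down, over the cherry plug of the steel chuck until its rim sits level and fully home. Then swing the chuck's lever round until it points straight at the brass pointer, without swinging it well past, and leave the lid seated and the lever standing there. Leave the spare cherry chuck, the white marking block and the brass spanner where they are.

Things in the scene. Friction and masses are not known exactly. Their poses are not given: they have to be found in the camera images.
- lid_center (a point): Middle of the loose rough dark zelkova lid (0.22 kg), on its axis, half-way up its 76 mm, 38 mm from the rim plane. z points along the axis from the rim to the end of the spigot. The spigot, to be grasped, is a plain cylinder 46 mm across running from 2 to 38 mm above this point; round about the axis all is symmetric.
- lid: The same lid; origin at the centre of its rim plane. Cap 112 mm across, 40 mm high, with a hollow 92 mm across and 28 mm deep open at the rim; spigot 36 mm tall on the closed side. It starts rim-down in the cradle, spigot leaning 30 degrees from vertical, roughly towards the robot.
- cradle: Fixed plywood cradle, base 150 x 140 mm, up to about 100 mm tall, place and yaw vary; its board slopes 30 degrees, down towards its -x, and two low dowels (10 mm thick, 12 mm tall) keep the lid from sliding down. Origin under its centre.
- seat (a point): Centre of the shoulder of the cherry jam plug on the fixed steel chuck, 85 mm above the bench, on the chuck's vertical axis; z up. The shoulder is 117 mm across; the plug above it is 86 mm across, 22 mm tall, top edge bevelled 6 mm. With the lid home its rim rests on the shoulder and the lid's middle is 38 mm above this point, the spigot's top 161 mm above the bench.
- cam_lever (a joint): Angle of the chuck's lever, rad, 0 to 1.75, growing anticlockwise seen from above; the hinge is the chuck's vertical axis. Starts between 0.05 and 0.3; it must always be swung anticlockwise to reach the pointer, by 0.4 to 1.25 rad. It stays where it is left (friction; about 2 to 3 N at the knob moves it).
- lever_knob (a point): Middle of the upright pale wooden knob on the lever, 145 mm from the chuck's axis, 80 mm above the bench; knob 28 mm across, at heights 45 to 115 mm. The steel arm under it is 24 mm wide, at heights 21 to 31 mm, and ends in a point 170 mm from the axis. x points outward along the lever, z up.
- index: Fixed brass pointer: upright fin 36 mm long, 12 mm thick, top 38 mm above the bench, on the dark quadrant plate just beyond the lever's end, 172 to 208 mm from the chuck's axis, pointed end inward. Its origin is on the chuck's axis at bench height; x points from there out through the fin, y anticlockwise, z up. The lever is set when its x lies along this x. Its angle varies.
- spare_chuck: Bystander: loose stepped cherry disc, 90 mm in diameter, 45 mm tall; origin under its centre.
- block: Bystander: loose white ceramic marking block, 70 x 45 x 35 mm; origin under its centre.
- spanner: Bystander: loose brass spanner, 170 mm long, lying on the bench.

How it is judged:
On the way, in this order (a step that is already met when the one before it is completed fails the run):
1. the lid is fully home on the plug, level and released, and the lever has not yet been set (z of lid_center in the frame of seat between 0.033 and 0.042 m and horizontal distance between lid_center and seat below 0.007 m and angle between lid_center's own z axis and vertical below 0.07 rad and contact force between the fingers and lid below 0.3 N), for 0.2 s.
2. the lever points at the brass pointer (y of lever_knob in the frame of index between -0.008 and 0.008 m and x of lever_knob in the frame of index above 0.1 m), for 0.2 s.
At the end, for the whole second after the job is handed in: The lid sits hollow side down on the plug, rim on the shoulder (centre point 33 to 42 mm above the seat point, within 7 mm of the chuck axis, tilt under 0.07 rad), and the lever's knob is within 8 mm (about 3 degrees) of the line of the brass pointer; both at rest (all of step 2 and z of lid_center in the frame of seat between 0.033 and 0.042 m and horizontal distance between lid_center and seat below 0.007 m and angle between lid_center's own z axis and vertical below 0.07 rad and linear speed of lid below 0.02 m/s and velocity of joint cam_lever between -0.03 and 0.03 rad/s); the robot touches nothing.
It fails at once if the lever is swung well past the pointer (knob more than 20 mm beyond its line) (y of lever_knob in the frame of index above 0.02 m).
It fails at once if the lid is dropped on the plug (faster than 0.5 m/s at the plug) (horizontal distance between lid_center and seat below 0.03 m and z of lid_center in the frame of seat below 0.065 m and linear speed of lid above 0.5 m/s).
It fails at once if the spare cherry chuck is shifted by more than 25 mm (distance of spare_chuck from where it was at the start of the episode above 0.025 m).
It fails at once if the marking block is shifted by more than 25 mm (distance of block from where it was at the start of the episode above 0.025 m).
It fails at once if the spanner is shifted by more than 25 mm (distance of spanner from where it was at the start of the episode above 0.025 m).
It also fails if it takes over 64 s, if anything falls off the work surface, if the arm or the gripper's body presses on something with over 40 N, if the wrist force passes 120 N, or if a joint passes its speed limit or range.

## Working session

There is one attempt and no reset: what is moved stays moved. The work goes in short steps, Python scripts to look and compute and a tool call to move; the robot and the scene stay as the last step left them, time stands still between calls to the robot, and variables do not carry over. Pictures are saved under pics/ and viewed, at most 10 in all, crops included, and the job is handed in when it is done.

Besides the shell and the picture viewer there is one more tool, called by a JSON object that holds its "name" and its "arguments". play_rows: Moves the arm, as the interface text tells. Its arguments: {"type":"object","properties":{"moves":{"type":"array"}},"required":["moves"]}

```bash
mkdir -p pics; cat > h.py <<'E'
from bench import *
import numpy as np, cv2
def shot(n,f=None):
    c=camera(n); im=cv2.cvtColor(np.asarray(c["pixels"],np.uint8),cv2.COLOR_RGB2BGR)
    if f: cv2.imwrite("pics/"+f,im); np.savez("pics/"+f[:-4]+".npz",im=im,K=c["camera_matrix"],d=c["dist_coeffs"],E=c["extrinsics"])
    return dict(im=im,K=np.array(c["camera_matrix"],float),d=np.array(c["dist_coeffs"],float),E=np.array(c["extrinsics"],float))
def load(f):
    z=np.load("pics/"+f+".npz"); return {k:z[k] for k in z}
def ray(c,uv):
    p=cv2.undistortPoints(np.array(uv,float).reshape(-1,1,2),c["K"],c["d"]).reshape(-1,2)
    R,t=c["E"][:3,:3],c["E"][:3,3]
    d=np.c_[p[:,0],-p[:,1],-np.ones(len(p))]@R
    return -R.T@t, d/np.linalg.norm(d,axis=1,keepdims=True)
def onz(c,uv,z):
    o,d=ray(c,uv); return o+d*((z-o[2])/d[:,2])[:,None]
def proj(c,P):
    P=np.atleast_2d(P)@c["E"][:3,:3].T+c["E"][:3,3]
    return cv2.projectPoints(P*[1,-1,-1],np.zeros(3),np.zeros(3),c["K"],c["d"])[0].reshape(-1,2)
def tri(c1,u1,c2,u2):
    o1,d1=ray(c1,u1);o2,d2=ray(c2,u2);d1=d1[0];d2=d2[0]
    s=np.linalg.lstsq(np.c_[d1,-d2],o2-o1,rcond=None)[0]
    a=o1+s[0]*d1;b=o2+s[1]*d2
    return (a+b)/2,np.linalg.norm(a-b)
E
python3 - <<'E'
from h import *
for n in("scene","top"):
    c=shot(n,n+"0.png"); print(n,(-c["E"][:3,:3].T@c["E"][:3,3]).round(3),c["K"][0,0])
s=state();print(s["time"],s["orientation"],s["tool_pos"])
E
```

```text
scene [ 1.181 -0.153  0.764] 454.8737887752931
top [ 0.463 -0.025  1.09 ] 502.69582856778203
0.1 [ 9.82768045e-01  1.84841277e-01 -6.62040414e-05 -8.17283102e-04] [ 0.20876827 -0.53525524  0.23053545]
```

View pics/scene0.png

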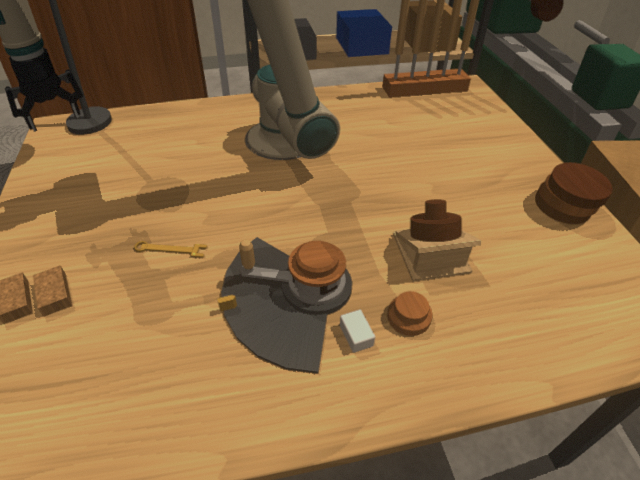

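View pics/top0.png

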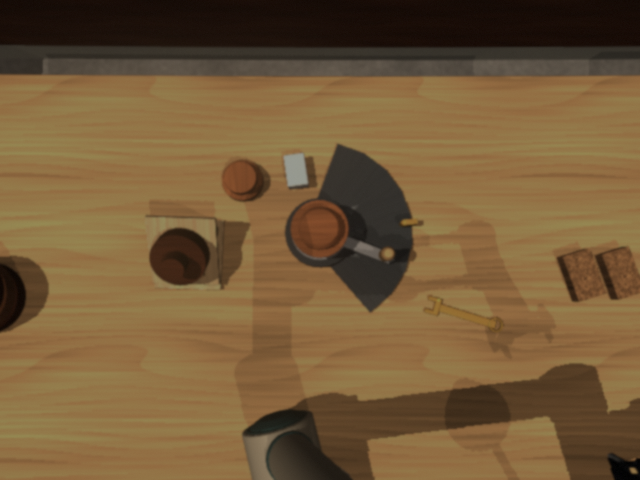

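Scene: lid in its cradle about (436,222), chuck (318,263), knob (247,253), brass pointer (227,301). Top view: lid (178,257), plug (320,229), knob (388,255), pointer (412,222), and the bystanders at (242,179), (296,170) and (462,313). Next I zoom in on these.

```bash
python3 - <<'E'
from h import *
s=load("scene0");t=load("top0")
def crop(c,x,y,w=100,h=75): return cv2.resize(np.clip(c["im"][y:y+h,x:x+w]*1.6,0,255).astype(np.uint8),(400,300),interpolation=cv2.INTER_CUBIC)
cv2.imwrite("pics/crop0.png",np.vstack([np.hstack([crop(t,130,205),crop(s,386,195)]),np.hstack([crop(t,280,190,160,120),crop(s,212,230,160,120)])]))
E
```

```text
(no output)
```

View pics/crop0.png

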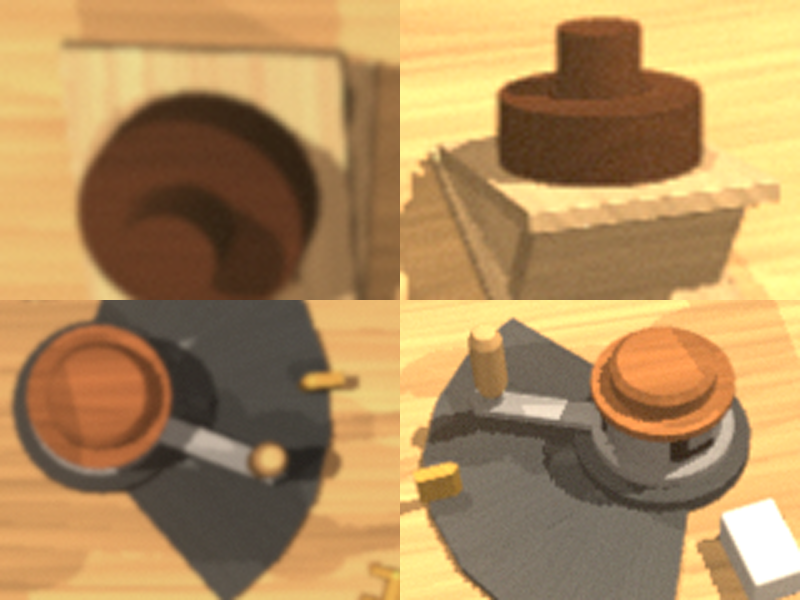

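```bash
cat >> h.py <<'E'
def blob(c,lo,hi,box):
    x,y,w,h=box; m=cv2.inRange(cv2.cvtColor(c["im"],cv2.COLOR_BGR2HSV),lo,hi); k=np.zeros_like(m);k[y:y+h,x:x+w]=m[y:y+h,x:x+w]
    cs=cv2.findContours(k,cv2.RETR_EXTERNAL,cv2.CHAIN_APPROX_NONE)[0]
    return max(cs,key=cv2.contourArea)
E
python3 - <<'E'
from h import *
s=load("scene0");t=load("top0")
for n,c,pts in(("scene",s,dict(sh=(332,255),shedge=(293,272),knob=(247,245),knobside=(246,258),fin=(227,301),lid=(420,228),spig=(436,203),wood=(500,260))),("top",t,dict(sh=(320,225),knob=(388,255),arm=(365,248),fin=(411,222),plate=(360,200),lid=(200,245),spig=(173,272),wood=(300,330)))):
    H=cv2.cvtColor(c["im"],cv2.COLOR_BGR2HSV)
    print(n,{k:H[v[1],v[0]].tolist() for k,v in pts.items()})
E
```

```text
scene {'sh': [13, 170, 144], 'shedge': [13, 168, 158], 'knob': [16, 139, 182], 'knobside': [16, 141, 92], 'fin': [18, 174, 97], 'lid': [13, 170, 54], 'spig': [11, 162, 85], 'wood': [17, 134, 194]}
top {'sh': [11, 169, 121], 'knob': [20, 126, 146], 'arm': [16, 41, 119], 'fin': [18, 167, 145], 'plate': [15, 39, 52], 'lid': [14, 159, 32], 'spig': [11, 169, 65], 'wood': [16, 141, 147]}
```

```bash
python3 - <<'E'
from h import *
s=load("scene0");t=load("top0")
def circ(P):
    A=np.c_[2*P[:,:2],np.ones(len(P))]; q=np.linalg.lstsq(A,(P[:,:2]**2).sum(1),rcond=None)[0]; return q[0],q[1],np.sqrt(q[2]+q[0]**2+q[1]**2)
# shoulder
for n,c,box,z in(("top",t,(282,190,72,75),.085),("scene",s,(285,238,65,50),.085)):
    k=blob(c,(6,150,55),(15,200,255),box); h=cv2.convexHull(k).reshape(-1,2).astype(float)
    P=onz(c,k.reshape(-1,2),z); print(n,"sh box",cv2.boundingRect(k),"circ",np.round(circ(P),4),np.round(circ(onz(c,h,z)),4))
kn=[blob(t,(12,80,80),(26,170,255),(374,240,32,32)),blob(s,(12,100,60),(24,165,255),(236,236,22,40))]
for k in kn: print("knob",cv2.boundingRect(k),cv2.minEnclosingCircle(k))
fn=[blob(t,(12,130,90),(26,220,255),(399,210,28,24)),blob(s,(14,150,60),(26,255,255),(212,288,28,24))]
for k,c in zip(fn,(t,s)):
    r=cv2.minAreaRect(k);print("fin",cv2.boundingRect(k),r,onz(c,[r[0]],.03 if c is t else .02).round(4)); print(onz(c,cv2.boxPoints(r),.038).round(4))
ld=[blob(t,(5,110,10),(20,200,90),(140,220,75,72)),blob(s,(5,110,25),(20,200,105),(405,195,62,55))]
for k in ld: print("lid",cv2.boundingRect(k),cv2.fitEllipse(k))
print("knobtop tri",tri(t,(389,254.5),s,(246.5,242)))
E
```

```text
top sh box (291, 200, 58, 57) circ [ 0.5868 -0.0217  0.0564] [ 0.5868 -0.0219  0.0571]
scene sh box (288, 240, 58, 47) circ [ 0.5906 -0.0209  0.0586] [ 0.5907 -0.0207  0.0595]
knob (379, 247, 15, 14) ((386.28570556640625, 253.0), 7.354129791259766)
knob (236, 236, 22, 33) ((246.5, 250.59375), 17.97863006591797)
fin (401, 216, 26, 11) ((413.39996337890625, 221.19996643066406), (24.607316970825195, 9.899495124816895), 8.130102157592773) [[ 0.6075 -0.2218  0.03  ]]
[[ 0.5998 -0.193   0.038 ]
 [ 0.6206 -0.1963  0.038 ]
 [ 0.6131 -0.2477  0.038 ]
 [ 0.5922 -0.2442  0.038 ]]
fin (217, 295, 20, 16) ((226.52943420410156, 302.1176452636719), (13.581995010375977, 17.46256446838379), 75.96376037597656) [[ 0.6041 -0.2101  0.02  ]]
[[ 0.603  -0.2278  0.038 ]
 [ 0.599  -0.1936  0.038 ]
 [ 0.6329 -0.1901  0.038 ]
 [ 0.6366 -0.2234  0.038 ]]
lid (150, 228, 62, 57) ((180.3978271484375, 256.393798828125), (56.17545700073242, 60.33781433105469), 98.41238403320312)
lid (409, 200, 53, 42) ((435.12432861328125, 223.2238311767578), (41.64876174926758, 50.63609313964844), 86.56016540527344)
knobtop tri (array([ 0.53134034, -0.15530806,  0.11017928]), np.float64(0.005147606803980935))
```

{"name": "play_rows", "arguments": {"moves": [[[0.3,-1,-1],0.93,1],[[0.3,-1,-1],0.93,1],[[0,-1,-1],0.93,1],[[0,-1,-1],0.93,1],[[0.6,-1,0],0,1],[[0.6,-1,0],0,1],[[0.6,-1,0],0,1],[[0.6,-1,0],0,1]]}}

```text
time: 0.77
tool_pos: [0.2501, -0.3733, 0.3111]
orientation: [1.0, -0.0, -0.0, -0.0]
ft_force: [0.5, 0.1, -0.1]
grip_width: 0.997
grip_force: 0.0
```

{"name": "play_rows", "arguments": {"moves": [[[0.5,-1,0],0,1],[[0.5,-1,0],0,1],[[0.5,-1,0],0,1],[[0.5,-1,0],0,1],[[0.5,-1,0],0,1],[[0.5,-1,0],0,1],[[0.5,-1,0],0,1],[[0.5,-1,0],0,1]]}}

```text
time: 1.43
tool_pos: [0.3301, -0.2133, 0.311]
orientation: [1.0, -0.0, -0.0, -0.0]
ft_force: [0.3, -0.5, 0.1]
grip_width: 1.0
grip_force: 0.0
```

```bash
python3 - <<'E'
from h import *
c=shot("wrist","w1.png"); s=state(); print(s["time"],s["tool_pos"],s["orientation"]); print((-c["E"][:3,:3].T@c["E"][:3,3]).round(3),c["E"][:3,:3].round(2).tolist(),c["K"][0,0])
print(proj(c,[[.588,-.0215,.085],[.531,-.155,.115],[.607,-.215,.038]]))
E
```

```text
1.4833 [ 0.33128838 -0.20969172  0.31108995] [ 9.99996435e-01  9.63024362e-04  9.16874413e-04 -2.31570733e-03]
[ 0.41  -0.213  0.454] [[0.0, -1.0, 0.0], [0.95, -0.0, -0.31], [0.31, 0.0, 0.95]] 360.6665493012476
[[106.09632053 -80.65325853]
 [249.20817705 -31.77824398]
 [321.5772498  -85.87877148]]
```

View pics/w1.png

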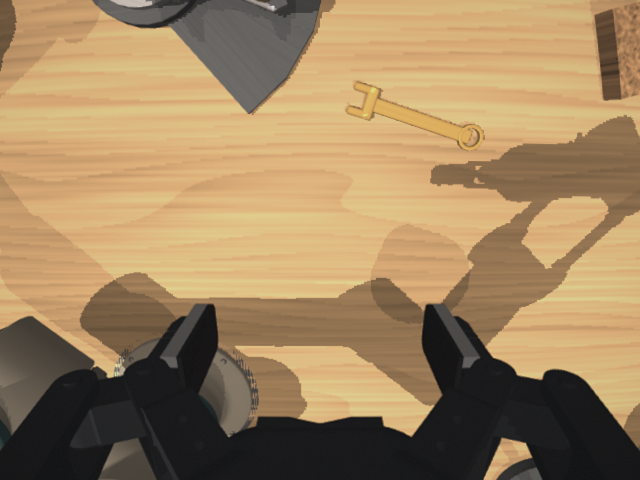

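The wrist view shows the spanner at (415,115) and the chuck only at the top edge. The wrist camera sits 80 mm ahead of the tool and looks back, so I move it further on to see the chuck.

{"name": "play_rows", "arguments": {"moves": [[[1,-0.5,0],0,1],[[1,-0.5,0],0,1],[[1,-0.5,0],0,1],[[1,-0.5,0],0,1],[[1,-0.5,0],0,1],[[1,-0.5,0],0,1],[[1,-0.5,0],0,1],[[1,-0.5,0],0,1]]}}

```text
time: 2.15
tool_pos: [0.4907, -0.1339, 0.3108]
orientation: [1.0, 0.0, -0.0, -0.0]
ft_force: [0.2, 0.1, 1.4]
grip_width: 0.996
grip_force: 0.0
```

{"name": "play_rows", "arguments": {"moves": [[[1,-0.5,0],0,1],[[1,-0.5,0],0,1],[[1,-0.5,0],0,1],[[0,0,0],0,1],[[0,0,0],0,1],[[0,0,0],0,1],[[0,0,0],0,1],[[0,0,0],0,1]]}}

```text
time: 2.82
tool_pos: [0.5492, -0.105, 0.3115]
orientation: [1.0, -0.001, -0.0, 0.0]
ft_force: [0.4, -0.6, 0.1]
grip_width: 1.003
grip_force: 0.0
```

```bash
python3 - <<'E'
from h import *
c=shot("wrist","w2.png"); s=state(); print(s["time"],s["tool_pos"])
print(proj(c,[[.588,-.0215,.085],[.531,-.155,.115],[.607,-.215,.038]]))
E
```

```text
2.8667 [ 0.54927758 -0.10501041  0.31156039]
[[237.44304341 161.3790465 ]
 [370.62377822 223.30467933]
 [416.98479548 139.72008733]]
```

View pics/w2.png

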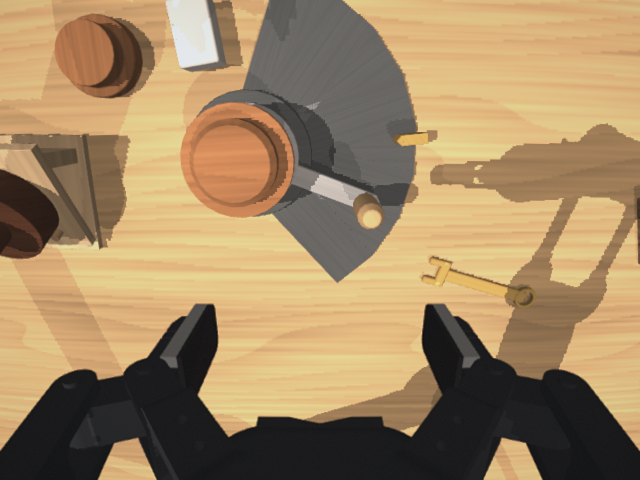

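{"name": "play_rows", "arguments": {"moves": [[[0,-1,0],0,1],[[0,-1,0],0,1],[[0,-1,0],0,1],[[0,-1,0],0,1],[[0,0,0],0,1],[[0,0,0],0,1],[[0,0,0],0,1],[[0,0,0],0,1]]}}

```text
time: 3.53
tool_pos: [0.5499, -0.0255, 0.3114]
orientation: [1.0, -0.001, 0.0, 0.0]
ft_force: [-0.5, -0.5, -0.6]
grip_width: 0.997
grip_force: 0.0
```

```bash
python3 - <<'E'
from h import *
c=shot("wrist","w3.png"); s=state(); print(s["time"],s["tool_pos"])
E
```

```text
3.5833 [ 0.54999505 -0.02553895  0.31134735]
```

{"name": "play_rows", "arguments": {"moves": [[[0,-1,0],0,1],[[0,-1,0],0,1],[[0,-1,0],0,1],[[0,-1,0],0,1],[[0,-1,0],0,1],[[0,-1,0],0,1],[[0,-1,0],0,1],[[0,-1,0],0,1]]}}

```text
time: 4.25
tool_pos: [0.5503, 0.1355, 0.3112]
orientation: [1.0, -0.001, 0.0, 0.0]
ft_force: [-0.3, 0.0, 0.6]
grip_width: 0.998
grip_force: 0.0
```

{"name": "play_rows", "arguments": {"moves": [[[0,-1,0],0,1],[[0,-1,0],0,1],[[0,-1,0],0,1],[[0,0,0],0,1],[[0,0,0],0,1],[[0,0,0],0,1],[[0,0,0],0,1],[[0,0,0],0,1]]}}

```text
time: 4.92
tool_pos: [0.5502, 0.1943, 0.3113]
orientation: [1.0, -0.001, 0.0, 0.0]
ft_force: [0.8, -0.3, 0.1]
grip_width: 0.998
grip_force: 0.0
```

```bash
python3 - <<'E'
from h import *
c=shot("wrist","w4.png"); s=state(); print(s["time"],s["tool_pos"])
E
```

```text
4.9667 [0.55021782 0.19445108 0.31134971]
```

View pics/w4.png

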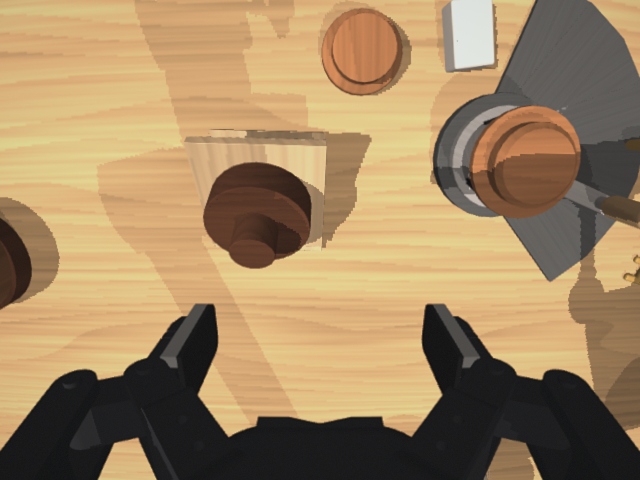

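Wrist pictures: w2 shows the shoulder centred near (239,158), knob top (370,218) and fin (415,138). w4 shows the lid, with the spigot's top face near (252,255), in the cradle. Now the measurements.

```bash
python3 - <<'E'
from h import *
W={k:load(k) for k in("w2","w3","w4","scene0","top0")}
def circ(P):
    A=np.c_[2*P[:,:2],np.ones(len(P))]; q=np.linalg.lstsq(A,(P[:,:2]**2).sum(1),rcond=None)[0]; return q[0],q[1],np.sqrt(q[2]+q[0]**2+q[1]**2)
cen={}
for n,box in(("w2",(170,90,140,140)),("w4",(460,95,125,130)),("w3",(250,90,170,140)),("top0",(282,190,72,75)),("scene0",(285,238,65,50))):
    c=W[n];k=blob(c,(5,140,60),(15,215,255),box);h=cv2.convexHull(k);P=onz(c,h.reshape(-1,2),.085);q=circ(P)
    r=np.hypot(P[:,0]-q[0],P[:,1]-q[1]);P=P[abs(r-q[2])<.002];q=circ(P)
    cen[n]=proj(c,[[q[0],q[1],.085]])[0]
    print(n,cv2.boundingRect(k),np.round(q,4),cen[n].round(1),len(P))
print("seat tri",tri(W["w2"],cen["w2"],W["w4"],cen["w4"]))
c=W["w2"]
for x,y in((370,217),(366,200),(415,138),(340,187)): print(cv2.cvtColor(c["im"],cv2.COLOR_BGR2HSV)[y,x])
k=blob(c,(15,100,165),(26,180,255),(350,185,40,50));print("knobtop w2",cv2.boundingRect(k),cv2.minEnclosingCircle(k),circ(onz(c,k.reshape(-1,2),.115)))
k=blob(c,(18,150,80),(28,255,255),(385,122,55,32));r=cv2.minAreaRect(k);print("fin w2",r,cv2.boundingRect(k));print(k.reshape(-1,2)[::3].tolist())
l=W["w4"]["im"][150:275,195:320];cv2.imwrite("pics/lid4.png",cv2.resize(np.clip(l*2.2,0,255).astype(np.uint8),(600,600),interpolation=cv2.INTER_CUBIC))
E
```

```text
w2 (181, 103, 113, 114) [ 0.5876 -0.0207  0.0575] [236.7 161.8] 45
w4 (470, 106, 110, 111) [ 0.5882 -0.0193  0.0579] [525.5 163.3] 44
w3 (259, 103, 113, 115) [ 0.5877 -0.0205  0.0575] [314.6 162.2] 46
top0 (291, 200, 58, 57) [ 0.5868 -0.0218  0.0577] [319.4 227.9] 28
scene0 (288, 239, 59, 48) [ 0.5905 -0.021   0.0601] [316.8 261.9] 27
seat tri (array([ 0.5877372 , -0.02030766,  0.08328783]), np.float64(0.0006076958887390546))
[ 22  96 231]
[ 16 112 107]
[ 20 143 227]
[ 13  26 210]
knobtop w2 (357, 205, 25, 24) ((369.19549560546875, 216.26315307617188), 12.403800964355469) (np.float64(0.53724888167155), np.float64(-0.15274555250968805), np.float64(0.011186858956806787))Traceback (most recent call last):
  File "<stdin>", line 15, in <module>
  File "h.py", line 27, in blob
    return max(cs,key=cv2.contourArea)
ValueError: max() iterable argument is empty
```

```bash
python3 - <<'E'
from h import *
c=load("w2")
k=blob(c,(17,125,80),(28,255,255),(392,124,46,26));r=cv2.minAreaRect(k);print("fin w2",r,cv2.boundingRect(k));print(k.reshape(-1,2)[::3].tolist())
l=load("w4")["im"][150:275,195:320];cv2.imwrite("pics/lid4.png",np.hstack([cv2.resize(np.clip(l*2.2,0,255).astype(np.uint8),(400,400),interpolation=cv2.INTER_CUBIC),cv2.resize(np.clip(c["im"][118:158,385:445]*1.,0,255).astype(np.uint8),(400,400))]))
E
```

```text
fin w2 ((410.7541198730469, 138.7950897216797), (11.498039245605469, 35.39947509765625), 84.80557250976562) (393, 133, 36, 13)
[[411, 133], [408, 134], [405, 134], [402, 134], [399, 135], [396, 136], [393, 139], [396, 142], [399, 144], [402, 145], [405, 145], [408, 144], [411, 144], [414, 144], [417, 144], [420, 143], [423, 143], [426, 143], [428, 140], [428, 137], [427, 134], [426, 133], [423, 133], [420, 133], [417, 133], [414, 133]]
```

View pics/lid4.png

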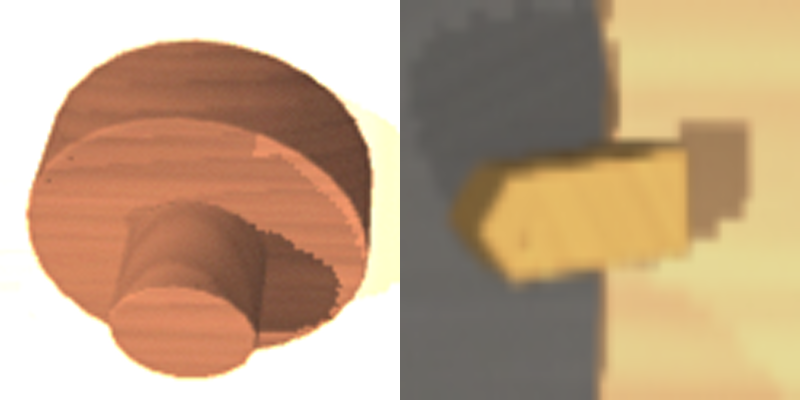

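The crop shows the spigot's top face centred at about (252.2,254.1), cap face centre about (257,223), and the fin's top face running from its tip (397,141) to its back (428,138.3).

```bash
python3 - <<'E'
from h import *
w2,w4,s,t=[load(k) for k in("w2","w4","scene0","top0")]
S=np.array([.5878,-.0204])
for c,f in((w2,[(397,141),(428,138.3)]),(t,[(402,223),(424,220)])):
    P=onz(c,f,.038)[:,:2]-S; print("fin r",np.linalg.norm(P,axis=1).round(4),"ang",np.arctan2(P[:,1],P[:,0]).round(4))
print("knob ang",[np.arctan2(*(np.array(k)-S)[::-1]).round(4) for k in((.5372,-.1527),(.5313,-.1553))])
T,e=tri(w4,(252.2,254.1),s,(435.75,201.9));print("spigot top",T.round(4),e, "in top img",proj(t,[T]))
o,d=ray(w4,[(256.9,223.1)]);d=d[0]
# C on ray with |C-T|=36mm
q=o-T;b=q@d;x=np.roots([1,2*b,q@q-.036**2]);print(x)
for v in x.real: C=o+v*d; a=(T-C)/.036; print("C",C.round(4),"axis",a.round(3),"tilt",np.degrees(np.arccos(a[2])),"yaw",np.degrees(np.arctan2(a[1],a[0])))
E
```

```text
fin r [0.1729 0.2081] ang [-1.4687 -1.4703]
fin r [0.1764 0.2234] ang [-1.4865 -1.4761]
knob ang [np.float64(-1.9361), np.float64(-1.9674)]
spigot top [0.5034 0.2618 0.1226] 0.0019461946902177743 in top img [[171.316884   268.98866598]]
[0.37943806 0.34137557]
C [0.5269 0.2595 0.0954] axis [-0.651  0.065  0.756] tilt 40.84802906223482 yaw 174.31156703108806
C [0.5372 0.253  0.1314] axis [-0.938  0.244 -0.245] tilt 104.18566068404775 yaw 165.3941443113089
```

{"name": "play_rows", "arguments": {"moves": [[[-0.5,-0.83,0.5],0,1],[[-0.5,-0.83,0.5],0,1],[[-0.5,-0.83,0.5],0,1],[[-0.5,-0.83,0.5],0,1],[[0,0,1],0,1],[[0,0,1],0,1],[[0,0,1],0,1],[[0,0,1],0,1]]}}

```text
time: 5.63
tool_pos: [0.5101, 0.2615, 0.1907]
orientation: [1.0, -0.0, 0.0, 0.0]
ft_force: [-0.2, -0.8, 0.1]
grip_width: 1.0
grip_force: 0.0
```

{"name": "play_rows", "arguments": {"moves": [[[0,0,1],0,1],[[0,0,1],0,1],[[0,0,1],0,1],[[0,0,0.5],0,1],[[0,0,0.5],0,1],[[0,0,0.6],0,1],[[0,0,0],0,1],[[0,0,0],0,1]]}}

```text
time: 6.3
tool_pos: [0.5102, 0.2617, 0.0994]
orientation: [1.0, -0.0, -0.0, 0.0]
ft_force: [0.5, 0.7, 0.2]
grip_width: 1.002
grip_force: 0.0
```

```bash
python3 - <<'E'
from h import *
c=shot("wrist","w5.png"); s=state(); print(s["time"],s["tool_pos"],s["ft_force"])
d=shot("scene","s5.png")
cv2.imwrite("pics/v5.png",np.hstack([cv2.resize(np.clip(c["im"][180:480,120:520]*1.5,0,255).astype(np.uint8),(400,300)),cv2.resize(d["im"][160:280,360:520],(400,300))]))
E
```

```text
6.35 [0.51073545 0.26194415 0.09998269] [-1.07326766  0.02350552  0.98912721]
```

View pics/v5.png

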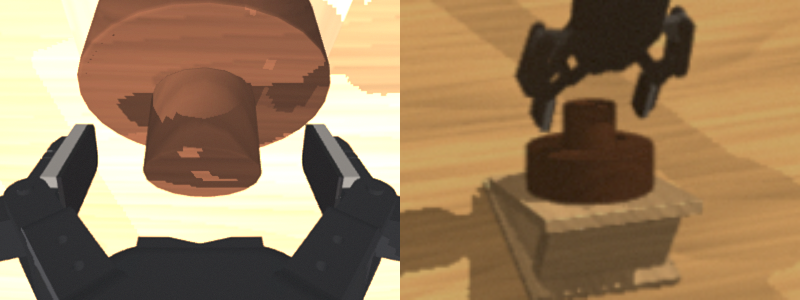

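The open fingers straddle the spigot centrally (spigot at about x=202, fingers' middle about 200 in the left crop), with tips level with its upper half. I close and lift.

{"name": "play_rows", "arguments": {"moves": [[[0,0,0],0,-1],[[0,0,0],0,-1],[[0,0,0],0,-1],[[0,0,0],0,-1],[[0,0,0],0,-1],[[0,0,0],0,-1],[[0,0,0],0,-1],[[0,0,0],0,-1]]}}

```text
time: 7.07
tool_pos: [0.5106, 0.2615, 0.1002]
orientation: [1.0, 0.0, 0.001, 0.0]
ft_force: [-0.7, -2.5, 5.4]
grip_width: 0.518
grip_force: 60.6
```

{"name": "play_rows", "arguments": {"moves": [[[0,0,-0.25],0,-1],[[0,0,-0.5],0,-1],[[0,0,-0.5],0,-1],[[0,0,-1],0,-1],[[0,0,-1],0,-1],[[0,0,-1],0,-1],[[0,0,-1],0,-1],[[0,0,-1],0,-1]]}}

```text
time: 7.73
tool_pos: [0.5099, 0.2621, 0.226]
orientation: [1.0, -0.0, 0.0, -0.0]
ft_force: [0.4, -0.7, -1.2]
grip_width: 0.517
grip_force: 61.5
```

```bash
python3 - <<'E'
from h import *
c=shot("wrist","w6.png"); s=state(); print(s["time"],s["tool_pos"],s["ft_force"],s["torque"],s["grip_width"],s["grip_force"])
d=shot("scene","s6.png")
cv2.imwrite("pics/v6.png",np.hstack([cv2.resize(np.clip(c["im"][180:480,120:520]*1.5,0,255).astype(np.uint8),(400,300)),cv2.resize(d["im"][120:270,340:540],(400,300))]))
E
```

```text
7.7833 [0.51215688 0.26293942 0.2304161 ] [1.63836253 0.40354425 1.15853861] [ 0.08364214 -0.01633683 -0.03546141] 0.5191556856728208 61.65229082107544
```

View pics/v6.png

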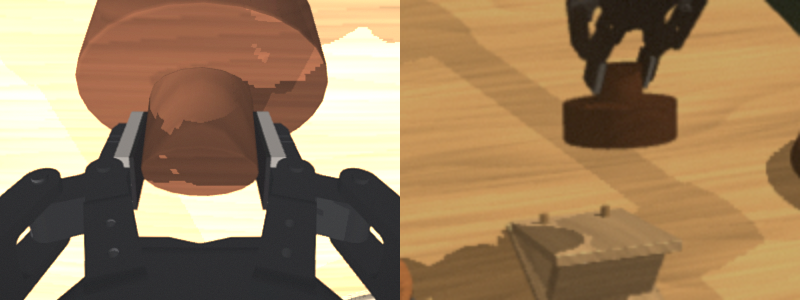

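The lid is held firmly and still tilted 30°, clear of the cradle. I'll rock it level on a free patch of bench, then regrasp it upright.

{"name": "play_rows", "arguments": {"moves": [[[-0.94,1,0],0,-1],[[-0.94,1,0],0,-1],[[-0.94,1,0],0,-1],[[-0.94,1,0],0,-1],[[-0.94,1,0],0,-1],[[-0.94,1,0],0,-1],[[-0.94,1,0],0,-1],[[-0.94,1,0],0,-1]]}}

```text
time: 8.5
tool_pos: [0.3578, 0.1012, 0.2232]
orientation: [1.0, 0.0, -0.001, 0.0]
ft_force: [-0.2, -0.8, -1.1]
grip_width: 0.518
grip_force: 61.8
```

{"name": "play_rows", "arguments": {"moves": [[[0,0,1],0,-1],[[0,0,1],0,-1],[[0,0,1],0,-1],[[0,0,1],0,-1],[[0,0,1],0,-1],[[0,0,1],0,-1],[[0,0,1],0,-1],[[0,0,0.7],0,-1]]}}

```text
time: 9.17
tool_pos: [0.3579, 0.1018, 0.0683]
orientation: [1.0, -0.0, -0.002, 0.0]
ft_force: [-0.3, -0.4, -2.4]
grip_width: 0.517
grip_force: 61.9
```

{"name": "play_rows", "arguments": {"moves": [[[0,0,0.1],0,-1],[[0,0,0.1],0,-1],[[0,0,0.1],0,-1],[[0,0,0],0,-1],[[0,0,0],0,-1],[[0,0,0],0,-1],[[0,0,0],0,-1],[[0,0,0],0,-1]]}}

```text
time: 9.83
tool_pos: [0.3617, 0.1019, 0.0657]
orientation: [1.0, 0.0, 0.002, 0.0]
ft_force: [0.7, -0.0, 13.3]
grip_width: 0.522
grip_force: 64.2
```

{"name": "play_rows", "arguments": {"moves": [[[0.27,0,0.06],0,-1],[[0.26,0,0.08],0,-1],[[0.26,0,0.1],0,-1],[[0.25,0,0.12],0,-1],[[0.24,0,0.13],0,-1],[[0.24,0,0.15],0,-1],[[0.22,0,0.16],0,-1],[[0.21,0,0.18],0,-1]]}}

```text
time: 10.5
tool_pos: [0.4001, 0.1019, 0.0454]
orientation: [1.0, -0.0, 0.001, -0.0]
ft_force: [1.0, -0.8, 9.3]
grip_width: 0.519
grip_force: 69.8
```

{"name": "play_rows", "arguments": {"moves": [[[0,0,0],0,-1],[[0,0,0],0,-1],[[0,0,0],0,-1],[[0,0,0],0,-1],[[0,0,0],0,-1],[[0,0,0],0,-1],[[0,0,0],0,-1],[[0,0,0],0,-1]]}}

```text
time: 11.17
tool_pos: [0.4001, 0.1019, 0.0454]
orientation: [1.0, -0.0, 0.002, -0.0]
ft_force: [1.3, -1.2, 6.4]
grip_width: 0.522
grip_force: 69.7
```

```bash
python3 - <<'E'
from h import *
c=shot("wrist","w7.png"); s=state(); print(s["time"],s["tool_pos"],s["ft_force"],s["torque"],s["grip_width"],s["grip_force"])
d=shot("scene","s7.png");t=shot("top","t7.png")
cv2.imwrite("pics/v7.png",np.hstack([cv2.resize(np.clip(c["im"][180:480,120:520]*1.5,0,255).astype(np.uint8),(400,300)),cv2.resize(d["im"][100:220,300:460],(400,300))]))
E
```

```text
11.2167 [0.40012042 0.10192442 0.04542177] [ 0.83477489 -1.57165425  6.17647801] [-0.11910204  0.1674681   0.01913015] 0.5200187560416678 69.6810507774353
```

View pics/v7.png

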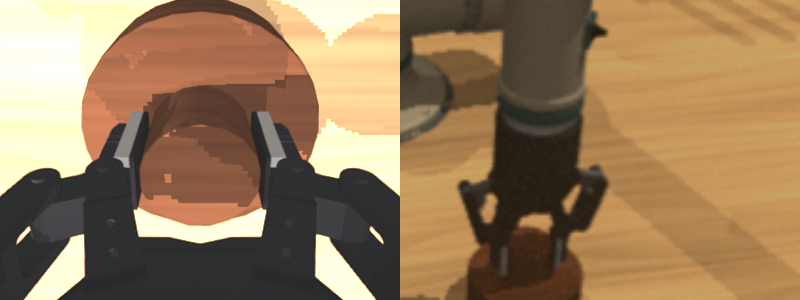

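The wrist view shows the lid now nearly level in the fingers, on the bench. I release, rise and measure.

{"name": "play_rows", "arguments": {"moves": [[[0,0,0],0,1],[[0,0,0],0,1],[[0,0,0],0,1],[[0,0,0],0,1],[[0,0,0],0,1],[[0,0,0],0,1],[[0,0,-0.5],0,1],[[0,0,-0.5],0,1]]}}

```text
time: 11.98
tool_pos: [0.3979, 0.1018, 0.0644]
orientation: [1.0, -0.0, -0.001, 0.0]
ft_force: [0.0, -0.1, 0.3]
grip_width: 1.0
grip_force: 0.0
```

{"name": "play_rows", "arguments": {"moves": [[[0,0,-1],0,1],[[0,0,-1],0,1],[[0,0,-1],0,1],[[0,0,-1],0,1],[[0,0,-1],0,1],[[0,0,-1],0,1],[[0,0,-1],0,1],[[0,0,0],0,1]]}}

```text
time: 12.65
tool_pos: [0.4011, 0.1021, 0.2081]
orientation: [1.0, -0.0, 0.004, -0.0]
ft_force: [-0.3, -0.1, 0.2]
grip_width: 1.002
grip_force: 0.0
```

```bash
cat >> h.py <<'E'
def circ(P):
    A=np.c_[2*P[:,:2],np.ones(len(P))]; q=np.linalg.lstsq(A,(P[:,:2]**2).sum(1),rcond=None)[0]; return q[0],q[1],np.sqrt(q[2]+q[0]**2+q[1]**2)
E
python3 - <<'E'
from h import *
c=shot("wrist","w8.png"); s=state(); print(s["time"],s["tool_pos"])
d=shot("scene","s8.png")
print(proj(c,[[.4,.102,.04],[.4,.102,.076]]),proj(d,[[.4,.102,.04],[.4,.102,.076]]))
H=cv2.cvtColor(c["im"],cv2.COLOR_BGR2HSV)
for v in range(120,330,10): print(v,[H[v,u].tolist() for u in (250,285,320,355)])
E
```

```text
12.7 [0.3999828  0.10200521 0.20629925]
[[320.06816749 215.16578347]
 [320.16697104 226.36520444]] [[350.17996973 208.61724146]
 [351.12697094 197.10710072]]
120 [[17, 110, 224], [18, 108, 224], [19, 106, 224], [19, 106, 224]]
130 [[19, 106, 224], [19, 106, 224], [22, 96, 225], [22, 96, 225]]
140 [[19, 106, 224], [15, 116, 214], [16, 116, 214], [19, 106, 224]]
150 [[21, 100, 225], [17, 113, 221], [16, 114, 222], [21, 100, 225]]
160 [[17, 114, 222], [16, 117, 199], [9, 140, 111], [16, 111, 120]]
170 [[17, 113, 224], [10, 142, 111], [10, 141, 110], [10, 143, 109]]
180 [[22, 96, 225], [10, 141, 107], [10, 138, 96], [10, 141, 107]]
190 [[20, 100, 225], [10, 142, 108], [10, 140, 106], [10, 141, 107]]
200 [[22, 97, 225], [10, 143, 107], [10, 119, 47], [8, 134, 74]]
210 [[18, 107, 225], [10, 140, 113], [10, 145, 127], [9, 133, 73]]
220 [[16, 113, 222], [10, 144, 122], [9, 140, 122], [9, 133, 73]]
230 [[15, 115, 202], [10, 144, 122], [9, 141, 116], [9, 136, 79]]
240 [[16, 114, 217], [9, 141, 123], [10, 145, 120], [10, 143, 121]]
250 [[16, 115, 218], [10, 144, 115], [10, 142, 117], [10, 146, 119]]
260 [[16, 116, 207], [10, 144, 113], [10, 143, 112], [10, 140, 111]]
270 [[16, 115, 218], [16, 114, 215], [10, 142, 104], [16, 115, 218]]
280 [[16, 116, 216], [16, 115, 216], [16, 114, 221], [18, 109, 225]]
290 [[17, 110, 225], [17, 110, 225], [18, 109, 225], [18, 108, 225]]
300 [[17, 110, 225], [18, 109, 225], [18, 108, 225], [19, 107, 225]]
310 [[18, 107, 224], [18, 109, 225], [19, 108, 225], [19, 107, 225]]
320 [[17, 110, 224], [17, 111, 225], [17, 110, 224], [17, 110, 225]]
```

```bash
python3 - <<'E'
from h import *
c=load("w8");d=load("s8")
k=blob(c,(5,110,15),(14,190,140),(180,120,300,190));h=cv2.convexHull(k).reshape(-1,2);print(cv2.boundingRect(k),cv2.contourArea(k))
for z in(.04,.02,0.): 
    P=onz(c,h,z);q=circ(P);print(z,np.round(q,4),"resid",np.abs(np.hypot(P[:,0]-q[0],P[:,1]-q[1])-q[2]).max().round(4))
# spigot top : bright edge rows near col 320, shadow
H=cv2.cvtColor(c["im"],cv2.COLOR_BGR2HSV)
for v in (205,215,225,235,245): print(v,[int(x) for x in H[v,255:390:4,2]])
print([int(x) for x in H[150:280:3,320,2]])
k=blob(d,(5,110,10),(20,200,110),(300,160,110,90));print("scene",cv2.boundingRect(k),cv2.contourArea(k))
E
```

```text
(259, 153, 124, 124) 11679.0
0.04 [0.3971 0.1019 0.0558] resid 0.0017
0.02 [0.3918 0.1019 0.0594] resid 0.0018
0.0 [0.3865 0.1018 0.063 ] resid 0.0019
205 [225, 143, 118, 119, 118, 119, 118, 119, 104, 104, 101, 90, 62, 56, 83, 117, 120, 119, 84, 57, 49, 47, 71, 71, 71, 72, 73, 72, 113, 112, 112, 110, 152, 151]
215 [223, 124, 118, 120, 120, 119, 119, 120, 120, 105, 78, 124, 115, 114, 115, 115, 116, 117, 116, 116, 116, 116, 57, 74, 73, 74, 74, 73, 78, 114, 114, 114, 148, 150]
225 [220, 146, 120, 119, 119, 119, 119, 119, 120, 117, 122, 123, 123, 124, 123, 124, 124, 124, 124, 126, 126, 125, 124, 98, 78, 72, 73, 72, 109, 110, 110, 112, 143, 142]
235 [214, 215, 119, 120, 121, 120, 120, 120, 121, 121, 123, 121, 121, 121, 121, 122, 122, 122, 121, 120, 121, 120, 121, 115, 80, 81, 81, 126, 126, 128, 127, 115, 138, 138]
245 [221, 221, 222, 117, 116, 117, 116, 117, 116, 115, 116, 121, 122, 122, 122, 122, 122, 123, 124, 124, 123, 123, 120, 118, 118, 119, 118, 117, 117, 118, 122, 145, 224, 222]
[222, 123, 49, 109, 113, 104, 107, 112, 113, 93, 96, 94, 101, 105, 105, 57, 51, 49, 106, 124, 127, 114, 118, 122, 124, 125, 122, 115, 121, 123, 120, 121, 122, 117, 120, 119, 112, 115, 117, 112, 104, 106, 129, 222]
scene (320, 191, 53, 46) 1612.0
```

```bash
python3 - <<'E'
from h import *
c=load("w8")
k=blob(c,(5,110,15),(14,190,140),(180,120,300,190));h=k.reshape(-1,2)
P=onz(c,h,.04)
for cut in(.40,.39,.41): 
    Q=P[P[:,0]<cut];q=circ(Q);print(cut,len(Q),np.round(q,4),np.abs(np.hypot(Q[:,0]-q[0],Q[:,1]-q[1])-q[2]).max().round(4))
# spigot top, bottom-facing front edge of top face: contrast inside spigot region
g=cv2.cvtColor(c["im"],cv2.COLOR_BGR2HSV)[:,:,2]
E=[]
for v in range(212,226,2):
    r=g[v].astype(int); L=[u for u in range(285,320) if r[u+1]-r[u-1]>15]; R=[u for u in range(325,365) if r[u-1]-r[u+1]>15]; print(v,L,R)
E
```

```text
0.4 173 [0.3965 0.1019 0.0551] 0.0007
0.39 153 [0.3965 0.1019 0.0551] 0.0006
0.41 195 [0.3964 0.1019 0.055 ] 0.0007
212 [299, 300, 301] [339, 340, 341]
214 [297, 298, 299] [341, 342, 343]
216 [296, 297] [342, 343, 344]
218 [295] [344, 345]
220 [] [345, 346, 347]
222 [294] [346, 347]
224 [293] [346, 347, 348]
```

{"name": "play_rows", "arguments": {"moves": [[[-0.18,0,1],0,1],[[0,0,1],0,1],[[0,0,1],0,1],[[0,0,1],0,1],[[0,0,1],0,1],[[0,0,1],0,1],[[0,0,1],0,1],[[0,0,0.95],0,1]]}}

```text
time: 13.42
tool_pos: [0.3932, 0.1017, 0.0434]
orientation: [1.0, -0.0, -0.002, 0.0]
ft_force: [0.2, -0.5, 0.1]
grip_width: 1.0
grip_force: 0.0
```

{"name": "play_rows", "arguments": {"moves": [[[0,0,0],0,1],[[0,0,0],0,1],[[0,0,0],0,-1],[[0,0,0],0,-1],[[0,0,0],0,-1],[[0,0,0],0,-1],[[0,0,0],0,-1],[[0,0,0],0,-1]]}}

```text
time: 14.08
tool_pos: [0.396, 0.1019, 0.0469]
orientation: [1.0, -0.0, 0.001, -0.0]
ft_force: [-1.6, -0.6, 4.7]
grip_width: 0.523
grip_force: 60.7
```

{"name": "play_rows", "arguments": {"moves": [[[0,0,-0.25],0,-1],[[0,0,-0.75],0,-1],[[0,0,-1],0,-1],[[0,0,-1],0,-1],[[0,0,-1],0,-1],[[0,0,-1],0,-1],[[0,0,-1],0,-1],[[0,0,-1],0,-1]]}}

```text
time: 14.75
tool_pos: [0.3944, 0.1018, 0.187]
orientation: [1.0, -0.0, 0.0, 0.0]
ft_force: [-0.1, -0.4, -1.8]
grip_width: 0.52
grip_force: 61.6
```

{"name": "play_rows", "arguments": {"moves": [[[0,0,-1],0,-1],[[0,0,-1],0,-1],[[0,0,-1],0,-1],[[0,0,-0.5],0,-1],[[0,0,0],0,-1],[[0,0,0],0,-1],[[0,0,0],0,-1],[[0,0,0],0,-1]]}}

```text
time: 15.42
tool_pos: [0.3941, 0.1018, 0.2546]
orientation: [1.0, -0.0, -0.001, 0.0]
ft_force: [0.8, 0.0, -2.0]
grip_width: 0.521
grip_force: 61.6
```

{"name": "play_rows", "arguments": {"moves": [[[0.96,0.61,0],0,-1],[[0.96,0.61,0],0,-1],[[0.96,0.61,0],0,-1],[[0.96,0.61,0],0,-1],[[0.96,0.61,0],0,-1],[[0.96,0.61,0],0,-1],[[0.96,0.61,0],0,-1],[[0.96,0.61,0],0,-1]]}}

```text
time: 16.08
tool_pos: [0.5489, 0.0036, 0.2542]
orientation: [1.0, -0.0, -0.001, -0.0]
ft_force: [-0.4, 0.4, -1.7]
grip_width: 0.524
grip_force: 61.7
```

{"name": "play_rows", "arguments": {"moves": [[[0.96,0.61,0],0,-1],[[0.96,0.61,0],0,-1],[[0,0,0],0,-1],[[0,0,0],0,-1],[[0,0,0],0,-1],[[0,0,0],0,-1],[[0,0,0],0,-1],[[0,0,0],0,-1]]}}

```text
time: 16.75
tool_pos: [0.5864, -0.0196, 0.2559]
orientation: [1.0, 0.0, 0.0, -0.0]
ft_force: [0.7, 1.2, -3.5]
grip_width: 0.517
grip_force: 61.8
```

```bash
python3 - <<'E'
from h import *
c=shot("wrist","w9.png"); d=shot("scene","s9.png");t=shot("top","t9.png"); s=state(); print(s["time"],s["tool_pos"],s["ft_force"],s["torque"],s["grip_width"])
z=s["tool_pos"][2]-.046+.04
k=blob(c,(5,110,10),(14,215,160),(150,60,340,300));print(cv2.boundingRect(k),cv2.contourArea(k))
k2=blob(d,(5,110,10),(20,200,110),(270,130,110,110));print("scene",cv2.boundingRect(k2)); P=[s["tool_pos"][0],s["tool_pos"][1],z];print(proj(d,[P]),proj(c,[P]))
E
```

```text
16.9 [ 0.58675949 -0.01987266  0.2560125 ] [ 0.13177474  0.01224878 -2.20105663] [-0.01064126  0.00576235  0.04899694] 0.5221588846486417
(202, 160, 236, 200) 32696.5
scene (285, 142, 77, 94)
[[317.84040954 197.32067375]] [[321.10335388 298.89484789]]
```

{"name": "play_rows", "arguments": {"moves": [[[0.05,0.02,0.7],0,-1],[[0,0,0.7],0,-1],[[0,0,0.7],0,-1],[[0,0,0.7],0,-1],[[0,0,0.7],0,-1],[[0,0,0.6],0,-1],[[0,0,0.4],0,-1],[[0,0,0],0,-1]]}}

```text
time: 17.57
tool_pos: [0.5867, -0.0203, 0.1639]
orientation: [1.0, -0.0, -0.002, -0.0]
ft_force: [-0.6, -0.3, -3.5]
grip_width: 0.522
grip_force: 61.8
```

{"name": "play_rows", "arguments": {"moves": [[[0,0,0.15],0,-1],[[0,0,0.15],0,-1],[[0,0,0.15],0,-1],[[0,0,0.15],0,-1],[[0,0,0.15],0,-1],[[0,0,0.1],0,-1],[[0,0,0],0,-1],[[0,0,0],0,-1]]}}

```text
time: 18.23
tool_pos: [0.588, -0.0206, 0.1486]
orientation: [1.0, -0.0, -0.0, 0.0]
ft_force: [0.3, 0.5, -3.1]
grip_width: 0.52
grip_force: 61.8
```

```bash
python3 - <<'E'
from h import *
s=state(); print(s["time"],s["tool_pos"],s["ft_force"],s["torque"])
E
```

```text
18.2333 [ 0.58796682 -0.02056232  0.14857766] [ 0.33609259  0.50509187 -3.09963701] [0.05224273 0.01946543 0.0563406 ]
```

{"name": "play_rows", "arguments": {"moves": [[[0,0,0.12],0,-1],[[0,0,0.12],0,-1],[[0,0,0.12],0,-1],[[0,0,0.12],0,-1],[[0,0,0.12],0,-1],[[0,0,0],0,-1],[[0,0,0],0,-1],[[0,0,0],0,-1]]}}

```text
time: 18.9
tool_pos: [0.5881, -0.0206, 0.1367]
orientation: [1.0, -0.0, 0.0, 0.0]
ft_force: [-0.4, -0.3, -2.5]
grip_width: 0.522
grip_force: 61.8
```

{"name": "play_rows", "arguments": {"moves": [[[0,0,0.1],0,-1],[[0,0,0.1],0,-1],[[0,0,0.05],0,-1],[[0,0,0],0,-1],[[0,0,0],0,-1],[[0,0,0],0,-1],[[0,0,0],0,-1],[[0,0,0],0,-1]]}}

```text
time: 19.57
tool_pos: [0.588, -0.0206, 0.132]
orientation: [1.0, -0.0, 0.0, 0.0]
ft_force: [-2.8, 0.9, 2.8]
grip_width: 0.522
grip_force: 62.2
```

{"name": "play_rows", "arguments": {"moves": [[[0,0,0.05],0,-1],[[0,0,0.03],0,-1],[[0,0,0],0,-1],[[0,0,0],0,-1],[[0,0,0],0,1],[[0,0,0],0,1],[[0,0,0],0,1],[[0,0,0],0,1]]}}

```text
time: 20.23
tool_pos: [0.5881, -0.0206, 0.1297]
orientation: [1.0, -0.0, -0.0, 0.0]
ft_force: [-0.7, -0.0, -0.2]
grip_width: 1.0
grip_force: 0.0
```

{"name": "play_rows", "arguments": {"moves": [[[0,0,0],0,1],[[0,0,-0.5],0,1],[[0,0,-1],0,1],[[0,0,-1],0,1],[[0,0,-1],0,1],[[0,0,-1],0,1],[[0,0,-1],0,1],[[0,0,-1],0,1]]}}

```text
time: 20.9
tool_pos: [0.588, -0.0205, 0.2619]
orientation: [1.0, -0.0, 0.0, 0.0]
ft_force: [0.2, 0.9, -0.9]
grip_width: 1.001
grip_force: 0.0
```

{"name": "play_rows", "arguments": {"moves": [[[0,0,-1],0,1],[[0,0,-0.5],0,1],[[-0.4,1,0],0,1],[[-0.4,1,0],0,1],[[-0.4,1,0],0,1],[[-0.4,1,0],0,1],[[0,0,0],0,1],[[0,0,0],0,1]]}}

```text
time: 21.57
tool_pos: [0.5557, -0.1011, 0.2901]
orientation: [1.0, -0.001, -0.0, -0.0]
ft_force: [0.1, -0.0, -0.7]
grip_width: 1.002
grip_force: 0.0
```

```bash
python3 - <<'E'
from h import *
c=shot("wrist","w10.png"); d=shot("scene","s10.png");t=shot("top","t10.png"); s=state(); print(s["time"],s["tool_pos"],s["ft_force"])
print(proj(c,[[.588,-.0204,.125],[.588,-.0204,.161],[.533,-.154,.115]]),proj(d,[[.588,-.0204,.161],[.588,-.0204,.125],[.533,-.154,.115]]))
k=blob(c,(4,100,10),(14,215,140),(80,60,340,260));print("wrist lid",cv2.boundingRect(k),cv2.contourArea(k))
P=onz(c,k.reshape(-1,2),.125);Q=P[P[:,0]<.588];print(np.round(circ(P),4),np.round(circ(Q),4))
k=blob(t,(4,100,10),(14,200,95),(270,180,100,100));print("top lid",cv2.boundingRect(k),np.round(circ(onz(t,cv2.convexHull(k).reshape(-1,2),.125)),4))
k=blob(d,(4,100,10),(20,200,100),(270,190,90,80));print("scene lid",cv2.boundingRect(k))
# expected silhouette
a=np.linspace(0,2*np.pi,90);cyl=lambda r,z:np.c_[.588+r*np.cos(a),-.0204+r*np.sin(a),0*a+z]
q=proj(d,np.vstack([cyl(.056,.085),cyl(.056,.125),cyl(.023,.161)]));print("expected",q.min(0),q.max(0))
k=blob(c,(15,80,165),(26,180,255),tuple(int(v) for v in(proj(c,[[.533,-.154,.115]])[0]-25))+(50,50));print("knob",cv2.boundingRect(k),circ(onz(c,k.reshape(-1,2),.115)))
E
```

```text
21.7167 [ 0.55625395 -0.09978825  0.29003936] [ 0.31278834 -0.21820083  0.50689184]
[[225.91243876 177.22940684]
 [214.33812267 184.55392202]
 [376.80028247 234.31115066]] [[317.16692301 234.04024477]
 [316.97645792 247.2156142 ]
 [245.69548178 240.76000494]]
wrist lid (164, 109, 133, 129) 11776.0
[ 0.5887 -0.0258  0.0474] [ 0.5718 -0.0226  0.0425]
top lid (290, 197, 43, 59) [ 0.5874 -0.0167  0.0539]
scene lid (288, 230, 57, 40)
expected [288.07788262 225.59713011] [345.82589701 282.72741789]
knob (363, 216, 27, 26) (np.float64(0.5380248106945036), np.float64(-0.15278172534702097), np.float64(0.01175737292643904))
```

```bash
python3 - <<'E'
from h import *
c=load("w10");d=load("s10");t=load("t10")
a=np.linspace(0,2*np.pi,180);cyl=lambda r,z,x=.588,y=-.0204:np.c_[x+r*np.cos(a),y+r*np.sin(a),0*a+z]
for n,v in(("w",c),("s",d),("t",t)):
    for nm,q in(("cap.125",cyl(.056,.125)),("rim.085",cyl(.056,.085)),("shoulder",cyl(.0585,.085)),("spig",cyl(.023,.161))):
        q=proj(v,q);print(n,nm,q.min(0).round(1),q.max(0).round(1))
H=cv2.cvtColor(d["im"],cv2.COLOR_BGR2HSV)
print("scene col317 rows220-290 HSV",[tuple(int(x) for x in H[r,317]) for r in range(220,292,2)])
print("row 250",[tuple(int(x) for x in H[255,u]) for u in range(282,354,3)])
E
```

```text
w cap.125 [161.5 109. ] [291. 239.]
w rim.085 [178.6 110. ] [294.1 226.4]
w shoulder [176.1 107.2] [296.7 228.8]
w spig [184.6 154. ] [244.3 213.7]
s cap.125 [288.1 227.2] [345.8 269.1]
s rim.085 [288.8 241. ] [344.7 282.7]
s shoulder [287.5 240.1] [346.  283.7]
s spig [304.9 225.6] [329.4 242.8]
t cap.125 [289.6 196.2] [347.5 253.6]
t rim.085 [290.9 199.9] [346.5 255.1]
t shoulder [289.6 198.6] [347.7 256.3]
t spig [306.1 210.1] [330.8 234.6]
scene col317 rows220-290 HSV [(16, 139, 194), (16, 139, 206), (17, 136, 205), (16, 146, 168), (11, 160, 102), (12, 161, 103), (11, 167, 104), (12, 165, 99), (11, 168, 103), (11, 174, 101), (11, 175, 99), (11, 168, 102), (14, 174, 60), (13, 166, 57), (15, 152, 57), (14, 186, 59), (13, 164, 59), (13, 166, 57), (14, 158, 63), (10, 158, 87), (11, 162, 82), (12, 172, 89), (11, 172, 89), (12, 163, 89), (11, 163, 91), (12, 180, 51), (13, 152, 52), (14, 165, 51), (12, 142, 52), (12, 170, 48), (13, 150, 51), (13, 151, 59), (13, 169, 92), (11, 138, 76), (15, 54, 76), (17, 58, 70)]
row 250 [(19, 49, 84), (17, 44, 82), (16, 102, 110), (13, 168, 91), (12, 172, 92), (12, 166, 92), (14, 167, 64), (11, 150, 63), (14, 178, 63), (14, 181, 62), (14, 170, 51), (14, 154, 58), (14, 163, 58), (14, 167, 67), (13, 173, 84), (11, 164, 92), (11, 168, 88), (13, 178, 86), (11, 168, 97), (12, 166, 97), (12, 170, 96), (16, 140, 124), (18, 133, 204), (17, 135, 204)]
```

Every seated-lid edge agrees with its expected position to about 1 px (scene column 317: spigot top 226, cap edge 269, rim 283), so the lid is home and level. Now the lever.

```bash
python3 - <<'E'
from h import *
s=state(); print(s["time"],np.round(s["joint_pos"],3),s["tool_pos"])
c=load("w10");w2=load("w2");t=load("top0")
# knob top centre via triangulation w2/w10 and the two halves
S=np.array([.5878,-.0204])
for z in(.113,.115,.117): print(z,[onz(v,[p],z)[0,:2].round(4) for v,p in((w2,(369.2,216.8)),(c,(376.2,228.8)),(t,(388.5,254)))])
for z in(.115,):
  print([np.linalg.norm(onz(v,[p],z)[0,:2]-S).round(4) for v,p in((w2,(369.2,216.8)),(c,(376.2,228.8)))])
H=cv2.cvtColor(c["im"],cv2.COLOR_BGR2HSV)
x,y,w,h=355,205,45,55
for v in range(205,262,4): print(v,[f"{H[v,u][0]}/{H[v,u][1]}/{H[v,u][2]}" for u in range(352,400,4)])
E
```

```text
21.7167 [-3.010e-01  2.340e-01  1.419e+00  1.000e-03  1.489e+00  1.269e+00] [ 0.55625395 -0.09978825  0.29003936]
0.113 [array([ 0.5371, -0.1536]), array([ 0.5377, -0.1535]), array([ 0.5318, -0.1565])]
0.115 [array([ 0.5376, -0.1533]), array([ 0.5384, -0.1532]), array([ 0.5317, -0.1563])]
0.117 [array([ 0.5381, -0.153 ]), array([ 0.539 , -0.1529]), array([ 0.5315, -0.156 ])]
[np.float64(0.1421), np.float64(0.1417)]
205 ['14/25/213', '14/25/190', '14/23/189', '14/80/128', '16/111/119', '15/107/107', '16/109/103', '15/23/152', '18/17/76', '18/17/77', '15/13/77', '15/13/77']
209 ['15/23/218', '14/25/192', '15/79/155', '16/112/137', '16/109/126', '15/107/114', '16/107/105', '16/110/102', '11/21/134', '15/14/75', '15/14/74', '8/13/77']
213 ['14/26/217', '15/21/216', '16/114/143', '15/111/142', '16/107/133', '16/111/120', '15/106/108', '16/107/105', '15/93/104', '0/7/75', '23/14/75', '20/10/74']
217 ['17/15/117', '21/16/114', '16/115/144', '15/113/149', '16/111/138', '16/113/191', '16/113/176', '16/114/163', '15/110/148', '16/45/107', '11/17/118', '17/15/118']
221 ['17/16/113', '19/18/115'
[... 1070 characters left out ...]
17/15/117', '17/15/120', '16/65/150', '22/98/239']
249 ['19/18/114', '15/13/114', '17/15/116', '20/20/117', '15/13/117', '15/18/116', '17/16/115', '17/15/116', '15/17/119', '15/22/118', '19/104/240', '19/103/238']
253 ['17/15/117', '15/18/114', '19/18/116', '15/17/117', '19/18/116', '21/15/117', '19/17/117', '19/18/116', '18/11/113', '22/98/241', '22/95/239', '22/96/239']
257 ['15/13/115', '17/15/117', '17/16/114', '19/18/116', '17/15/117', '19/17/118', '13/15/117', '15/13/119', '17/104/189', '22/97/239', '21/97/239', '21/97/239']
261 ['15/17/118', '19/18/116', '13/15/117', '20/13/114', '19/18/116', '17/19/119', '20/13/114', '15/51/141', '20/100/239', '20/100/239', '21/100/238', '20/99/239']
```

{"name": "play_rows", "arguments": {"moves": [[[0,0,0],-0.98,1],[[0,0,0],-0.98,1],[[0,0,0],-0.98,1],[[0,0,0],-0.98,1],[[0,0,0],-0.98,1],[[0,0,0],-0.98,1],[[0,0,0],-0.98,1],[[0,0,0],-0.98,1]]}}

```text
time: 22.38
tool_pos: [0.5564, -0.0994, 0.29]
orientation: [0.923, 0.385, 0.0, -0.0]
ft_force: [-0.2, 0.3, -0.4]
grip_width: 1.002
grip_force: 0.0
```

{"name": "play_rows", "arguments": {"moves": [[[0,0,0],-0.98,1],[[0,0,0],-0.98,1],[[0,0,0],-0.98,1],[[0,0,0],-0.98,1],[[0,0,0],-0.98,1],[[0,0,0],-0.98,1],[[0,0,0],-0.98,1],[[0,0,0],-0.98,1]]}}

```text
time: 23.05
tool_pos: [0.5564, -0.0994, 0.29]
orientation: [0.706, 0.708, 0.0, -0.0]
ft_force: [0.7, -0.9, 0.5]
grip_width: 1.002
grip_force: 0.0
```

{"name": "play_rows", "arguments": {"moves": [[[0,0,0],-1,1],[[-0.67,-0.33,0],0,1],[[-0.67,-0.33,0],0,1],[[-0.67,-0.33,0],0,1],[[-0.67,-0.33,0],0,1],[[0,0,0.5],0,1],[[0,0,0],0,1],[[0,0,0],0,1]]}}

```text
time: 23.72
tool_pos: [0.5349, -0.1551, 0.2791]
orientation: [0.672, 0.741, 0.0, -0.001]
ft_force: [0.3, 1.2, 0.1]
grip_width: 0.996
grip_force: 0.0
```

```bash
python3 - <<'E'
from h import *
from scipy.spatial.transform import Rotation as R
s=state(); print(s["time"],s["tool_pos"],R.from_quat(s["orientation"]).as_matrix().round(3).tolist())
E
```

```text
23.7167 [ 0.53485482 -0.15512651  0.2790897 ] [[-0.098, 0.995, -0.002], [0.995, 0.098, 0.002], [0.002, -0.001, -1.0]]
```

{"name": "play_rows", "arguments": {"moves": [[[0,0,1],0,1],[[0,0,1],0,1],[[0,0,1],0,1],[[0,0,1],0,1],[[0,0,1],0,1],[[0,0,1],0,1],[[0,0,1],0,1],[[0,0,0.7],0,1]]}}

```text
time: 24.38
tool_pos: [0.5346, -0.1548, 0.1243]
orientation: [0.672, 0.741, -0.0, -0.001]
ft_force: [-1.1, -0.5, -0.2]
grip_width: 0.996
grip_force: 0.0
```

{"name": "play_rows", "arguments": {"moves": [[[0,0,0.7],0,1],[[0,0,0.7],0,1],[[0,0,0.7],0,1],[[0,0,0.2],0,1],[[0,0,0],0,1],[[0,0,0],0,-0.2],[[0,0,0],0,-0.2],[[0,0,0],0,-0.2]]}}

```text
time: 25.05
tool_pos: [0.5357, -0.1566, 0.0811]
orientation: [0.672, 0.741, 0.0, 0.001]
ft_force: [-0.2, 0.5, -0.5]
grip_width: 0.605
grip_force: 0.0
```

{"name": "play_rows", "arguments": {"moves": [[[0,0,0],0,-1],[[0,0,0],0,-1],[[0,0,0],0,-1],[[0,0,0],0,-1],[[0,0,0],0,-1],[[0,0,0],0,-1],[[0,0,0],0,-1],[[0,0,0],0,-1]]}}

```text
time: 25.72
tool_pos: [0.5356, -0.1566, 0.0811]
orientation: [0.672, 0.74, 0.0, 0.001]
ft_force: [-0.4, 1.4, 5.5]
grip_width: 0.309
grip_force: 59.2
```

{"name": "play_rows", "arguments": {"moves": [[[-0.14,0.28,0],0,-1],[[-0.12,0.29,0],0,-1],[[-0.11,0.3,0],0,-1],[[-0.1,0.3,0],0,-1],[[-0.085,0.305,0],0,-1],[[-0.07,0.31,0],0,-1],[[-0.06,0.31,0],0,-1],[[-0.045,0.31,0],0,-1]]}}

```text
time: 26.38
tool_pos: [0.5813, -0.1701, 0.0809]
orientation: [0.67, 0.742, -0.005, 0.0]
ft_force: [-8.0, -8.3, 8.4]
grip_width: 0.304
grip_force: 61.2
```

{"name": "play_rows", "arguments": {"moves": [[[0,0,0],0,-1],[[0,0,0],0,-1],[[0,0,0],0,-1],[[0,0,0],0,-1],[[0,0,0],0,-1],[[0,0,0],0,-1],[[0,0,0],0,-1],[[0,0,0],0,-1]]}}

```text
time: 27.05
tool_pos: [0.5831, -0.1704, 0.0809]
orientation: [0.67, 0.742, -0.004, 0.002]
ft_force: [-3.7, -7.9, 5.2]
grip_width: 0.303
grip_force: 60.3
```

```bash
python3 - <<'E'
from h import *
s=state();p=np.array(s["tool_pos"])[:2]-[.5878,-.0204];u=np.array([np.cos(-1.469),np.sin(-1.469)]);print(s["time"],"out",p@u,"tang",p@[-u[1],u[0]],s["ft_force"],s["grip_width"])
E
```

```text
27.05 out 0.1487066327185759 tang -0.01993719537738916 [-3.72239728 -7.86055869  5.18613639] 0.30276615334642165
```

{"name": "play_rows", "arguments": {"moves": [[[-0.02,0.2,0],0,-1],[[-0.02,0.2,0],0,-1],[[0,0.2,0],0,-1],[[0,0.2,0],0,-1],[[0,0.15,0],0,-1],[[0,0,0],0,-1],[[0,0,0],0,-1],[[0,0,0],0,-1]]}}

```text
time: 27.72
tool_pos: [0.6026, -0.1691, 0.0809]
orientation: [0.671, 0.741, -0.003, 0.002]
ft_force: [-2.6, -7.7, 4.0]
grip_width: 0.301
grip_force: 59.0
```

```bash
python3 - <<'E'
from h import *
s=state();p=np.array(s["tool_pos"])[:2]-[.5878,-.0204];u=np.array([np.cos(-1.469),np.sin(-1.469)]);print(s["time"],"out",p@u,"tang",p@[-u[1],u[0]],s["ft_force"],s["grip_width"])
E
```

```text
27.7167 out 0.14943399987943148 tang -0.00040457642943391884 [-2.56760705 -7.72512473  3.95027242] 0.3014551697095459
```

{"name": "play_rows", "arguments": {"moves": [[[0,0,0],0,1],[[0,0,0],0,1],[[0,0,0],0,1],[[0,0,0],0,1],[[0,0,0],0,1],[[0,0,0],0,1],[[0,0,-0.5],0,1],[[0,0,-1],0,1]]}}

```text
time: 28.38
tool_pos: [0.6014, -0.1645, 0.1084]
orientation: [0.672, 0.741, -0.001, -0.003]
ft_force: [-0.1, -0.2, -0.9]
grip_width: 0.997
grip_force: 0.0
```

{"name": "play_rows", "arguments": {"moves": [[[0,0,-1],0,1],[[0,0,-1],0,1],[[0,0,-1],0,1],[[0,0,-1],0,1],[[0,0,-1],0,1],[[0,0,-1],0,1],[[0,0,-1],0,1],[[0,0,-1],0,1]]}}

```text
time: 29.05
tool_pos: [0.603, -0.1651, 0.2721]
orientation: [0.672, 0.741, 0.0, 0.0]
ft_force: [-1.0, -0.4, -0.0]
grip_width: 0.994
grip_force: 0.0
```

{"name": "play_rows", "arguments": {"moves": [[[0,0,0],0,1],[[0,0,0],0,1],[[0,0,0],0,1],[[0,0,0],0,1],[[0,0,0],0,1],[[0,0,0],0,1],[[0,0,0],0,1],[[0,0,0],0,1]]}}

```text
time: 29.72
tool_pos: [0.6031, -0.1653, 0.2696]
orientation: [0.672, 0.741, -0.0, -0.0]
ft_force: [0.9, -0.6, -0.6]
grip_width: 1.005
grip_force: 0.0
```

```bash
python3 - <<'E'
from h import *
c=shot("wrist","w11.png");d=shot("scene","s11.png");t=shot("top","t11.png");s=state();print(s["time"],s["tool_pos"],s["ft_force"])
S=np.array([.5878,-.0204]);R=lambda r,th,z:[S[0]+r*np.cos(th),S[1]+r*np.sin(th),z]
f=[R(.172,-1.469,.038),R(.19,-1.469,.038),R(.208,-1.469,.038),R(.145,-1.469,.115)]
for n,v in(("w",c),("t",t),("s",d)): print(n,proj(v,f).round(1).tolist())
def rep(n,v,lo,hi,r,z,th=-1.469):
    x,y=proj(v,[R(r,th,z)])[0].astype(int);k=blob(v,lo,hi,(x-28,y-28,56,56)) if n=="w" else blob(v,lo,hi,(x-12,y-12,24,24))
    m=cv2.moments(k);p=(m["m10"]/m["m00"],m["m01"]/m["m00"]);P=onz(v,[p],z)[0,:2]-S
    print(n,cv2.boundingRect(k),"r",np.linalg.norm(P).round(4),"ang",np.arctan2(P[1],P[0]).round(4))
rep("w",c,(17,60,190),(28,130,255),.145,.115)
rep("w",c,(17,125,80),(28,255,255),.19,.038)
rep("t",t,(12,80,95),(26,170,255),.145,.115)
x,y=proj(c,[f[3]])[0].astype(int);cv2.imwrite("pics/v11.png",cv2.resize(c["im"][max(0,y-75):y+75,max(0,x-100):x+100],(800,600)))
# lid check in scene
H=cv2.cvtColor(d["im"],cv2.COLOR_BGR2HSV)[:,317,2];print([int(x) for x in H[220:292,]][::2])
E
```

```text
29.8667 [ 0.60319166 -0.16529331  0.26997554] [ 0.10855852 -0.50006264  0.48812316]
w [[319.3, 221.9], [319.4, 237.7], [319.5, 253.0], [319.1, 216.3]]
t [[399.8, 221.8], [408.2, 220.9], [416.7, 220.0], [392.2, 217.9]]
s [[234.7, 295.7], [225.8, 297.8], [216.8, 299.9], [243.8, 267.4]]
w (308, 200, 21, 26) r 0.1424 ang -1.4771
w (315, 227, 11, 27) r 0.1932 ang -1.4657
t (386, 219, 8, 10) r 0.1388 ang -1.5621
[197, 206, 204, 170, 101, 102, 104, 102, 105, 105, 102, 103, 59, 58, 57, 58, 59, 57, 65, 87, 84, 90, 91, 88, 89, 53, 51, 47, 49, 53, 52, 60, 90, 76, 76, 75]
```

```bash
python3 -c "
from bench import *
print(hand_in())"
```

```text
the job is handed in; nothing more can be done
None
```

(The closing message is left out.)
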